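# Close a split filter housing on its dowels and hold it shut

## Robot

A 7-joint arm with a two-finger parallel gripper is mounted at the origin on the work surface. World frame = base frame: x ahead of the robot, y to its left, z up, the work surface at z = 0. Lengths are in m, angles in rad, forces in N, time in s.
With the tool pointing down it reaches from about 0.4 to 0.85 m from the base axis. Payload 10.4 kg.
Tool frame: the origin (TCP) lies at the very end of the fingers, on their centre line; the grasp point (between the pads) lies 19 mm behind it; z points along the fingers, y is the line along which they close (so a half turn about z gives the same grasp; the last joint's range is limited). The gripper opens to 87 mm and grips with 3 to 60 N. Pads are 19 mm wide; open, the fingers measure 117 mm over their backs; the gripper's body (75 mm by 190 mm) begins 51 mm behind the grasp point.
Start: joints at [1.199, 0.332, -0.065, 1.46, 0.022, 1.35, -0.088], TCP at [0.214, -0.587, 0.184] pointing down, gripper open.
Joint ranges: [-2.6, 2.6], [-0.5, 2.12], [-1.47, 1.34], [0.16, 2.42], [-1.27, 4.41], [0.06, 2.06], [-2.6, 2.6]. Speed limits (rad/s): [2.22, 2.22, 2.79, 2.79, 3.14, 3.14, 3.14].

## Interface

Orientations are given as a rotation vector (axis times angle).
In Python, from cell import manip, viewer gives the robot as it stands. The module is installed in compiled form; this text tells all that it offers.
- The arm moves only by the tool jog_arm, never from a script. Its argument "deltas" is a list that holds one entry, the list of rows, each a list of 7 numbers: the turn, a rotation vector about the tool's x, y, z in degrees, then the shift along the tool's x, y, z in mm, then the opening, from -1 (shut) to 1 (fully open). A call has 1 to 10 rows; each row shifts and turns the commanded pose from where the row before left it, along the tool's axes as they then stand; what a row does not reach is not made up. A row lasts 1/12 s, in which the tool goes at most 41.7 mm and 7.16 degrees, less where a joint would pass 70% of its speed; a pose out of reach is approached as far as the arm can. A call is refused whole if a number of a shift passes 41.7 or a number of a turn 7.16, either way. A call with a gripper value outside its range is refused whole. The fingers move at their own pace and stop on an object; "squeeze" is the grip in N (left out, the last holds). Time passes only in rows, so rows that do not move let the fingers close. It gives the time, the measured TCP pose, the force, the opening and the grip force at its end, in the units of the state.
- manip.observe(): the state, without advancing time (a new reading comes with each control period).
- viewer.get_image(name): name is "scene" or "side" or "wrist"; returns the picture (480x640x3 uint8, red, green, blue); there is no depth.
- viewer.get_calibration(name): a dict with "camera_matrix" (3x3 intrinsics, pixels), "D" ([k1, k2, p1, p2, k3] as OpenCV has them; the pictures are not rectified), "R" (3x3) and "t" (3): a world point X has camera coordinates R X + t; the wrist camera has in their place "mount" (4x4, takes a point from camera to tool coordinates, whose origin is the TCP and whose axes are the flange's). Camera axes: x right, y down, z forward; pixel columns grow to the right and rows downward; lengths in m; the calibration is good to about 2 mm. A picture is of the moment at which its call begins: read the wrist's pose just before it. get_calibration takes no time and is no camera call.
- manip.close_job(): hands the job in; it is judged then, once.
The state is a dict: "time": time; "joint_positions": joint angles; "joint_vel": joint speeds; "joint_torque": joint torques, N m; "tcp_pos": TCP position; "tcp_rot": TCP orientation; "wrist_force": force on the tool from outside, world axes, zero at the start; "ft_torque": the same for the moment, N m; "grip_width": finger opening in m; "gripper_force": force on a finger pad.
Only numpy, scipy, OpenCV 4.12 (cv2) and the standard library are available. Lean on these libraries where they do the work, as an engineer would, in place of code of your own. Each camera call takes 0.05 s, during which the arm holds its last target. There are 200 camera calls.

## Task

Using the mallet, knock the brass pin that has crept up out of the blue housing half on the bench jig all the way down (do not push it with the gripper or with the other half), then put the mallet back down on the bench, clear of the housing. Fit the loose upper half onto the two dowels, orange end over orange end, and press it fully shut against the springy seal; finish while still gripping the upper half and holding the pair pressed together, without letting go. Leave the flask, the dish and the bottle where they are.

Things in the scene. Friction and masses are not known exactly. Their poses are not given: they have to be found in the camera images.
- base: Fixed lower half of a split filter housing: blue block 120 (x) x 80 (y) x 24 mm on an aluminium plate 160 x 110 x 10 mm. Origin: centre of the plate's underside, on the bench; z up. Flat mating face 34 mm above it. A steel dowel stands at x = +40 mm (end with the orange stripe), the brass pin at x = -40 mm, a black rubber seal ring 55 mm wide between them.
- face (a point): Centre of the lower half's mating face, 34 mm above the bench; axes as base.
- dowel_foot (a point): Foot of the fixed steel dowel, on the mating face (base x = +40 mm, y = 0). The dowel is 14 mm thick and stands 10 mm above the face, with a 2 mm bevelled tip.
- pin_top (a point): Top centre of the brass pin, 10 mm thick with a 2 mm bevelled tip. It stands 18 to 22 mm above the mating face at the start, 10 mm (level with the steel dowel) when fully down.
- pin (a joint): How far the brass pin has been driven down, m: 0 = 22 mm above the face, 0.012 = fully down on its stop. Friction of about 6 N holds it wherever it is left; a push or blow of more than that moves it.
- seal (a joint): How far the rubber seal is squeezed, m: 0 = free, its top 4 mm above the mating face; 0.004 = flush with the face. It springs back: 3 N to start it, 11 N to hold it flush.
- cover: Loose blue upper half, 0.2 to 0.4 kg, lying underside down: block 120 (x) x 80 (y) x 26 mm with a centred white grip bar on top, 60 (x) x 24 (y) x 34 mm high (60 mm tall in all). Origin: centre of its flat underside, z up. Two blind holes in the underside, at x = +40 mm (end with the orange strip) and x = -40 mm. When shut, its origin meets face and its axes agree with base.
- cover_big (a point): Centre of the mouth of the wider hole in the upper half's underside (its x = +40 mm, orange end): 15.6 mm wide, 15 mm deep, 1.5 mm bevel; goes over the steel dowel.
- cover_small (a point): Centre of the mouth of the narrower hole (its x = -40 mm): 11.6 mm wide, 15 mm deep, 1.5 mm bevel; goes over the brass pin.
- mallet: Soft-faced mallet, 0.3 to 0.45 kg, standing by itself on its head: an upright cylinder 48 mm thick, 60 mm tall, with red faces. The wooden handle, 22 x 22 mm, runs level along -x, free from x = -24 to -160 mm, its centre line 35 mm above the lower face. Origin: centre of the lower striking face; z up. The centre of mass is 8 mm from the head's axis, towards the handle.
- flask: Conical flask, 80 mm wide, 130 mm tall, origin under its centre. Leave alone.
- dish: Covered round culture dish, 90 mm wide, 15 mm tall, origin under its centre. Leave alone.
- spray: White bottle, 66 mm wide, 170 mm tall, origin under its centre. Leave alone.
Things that resemble listed ones, but are neither listed nor needed, are in the scene too. Leave any red look-alike of the base alone.

How it is judged:
On the way, in this order (a step that is already met when the one before it is completed fails the run):
1. the brass pin is driven fully down (value of joint pin above 0.0105 m), for 0.1 s.
2. the mallet is put down on the bench, clear of the housing (value of joint pin above 0.0105 m and height (world z) of mallet below 0.035 m and horizontal distance between mallet and base above 0.08 m and contact force between mallet and base below 0.2 N and contact force between mallet and cover below 0.2 N and contact force between the fingers and mallet below 0.3 N and linear speed of mallet below 0.03 m/s), for 0.2 s.
At the end, for the whole second after the job is handed in: Pin within 1.5 mm of fully down; both holes within 3 mm of their dowels, orange end over orange end; halves closed within 1.5 mm, squeezing the seal, the upper half still in the fingers; mallet at rest on the bench, head over 80 mm from the housing centre, touching neither half nor fingers (all of step 2 and z of cover in the frame of face between -0.003 and 0.0015 m and value of joint seal above 0.0025 m and horizontal distance between cover_big and dowel_foot below 0.003 m and horizontal distance between cover_small and pin_top below 0.003 m and angle between the z axis of cover and the z axis of base, either way round below 0.03 rad and contact force between the fingers and cover above 2 N and contact force between cover and seal above 4 N and linear speed of cover below 0.02 m/s); the arm keeps its last pose, push and grip.
It fails at once if the pin is pushed with something other than the mallet before it is down (value of joint pin below 0.0095 m and contact force between any of the arm, the fingers, cover and pin above 2 N).
It fails at once if the flask is moved (distance of flask from where it was at the start of the episode above 0.02 m).
It fails at once if the dish is moved (distance of dish from where it was at the start of the episode above 0.02 m).
It fails at once if the bottle is moved (distance of spray from where it was at the start of the episode above 0.02 m).
It also fails if it takes over 56 s, if anything falls off the work surface, if the arm or the gripper's body presses on something with over 40 N, if the wrist force passes 120 N, or if a joint passes its speed limit or range.

## Working session

There is one attempt and no reset: what is moved stays moved. The work goes in short steps, Python scripts to look and compute and a tool call to move; the robot and the scene stay as the last step left them, time stands still between calls to the robot, and variables do not carry over. Pictures are saved under pics/ and viewed, at most 10 in all, crops included, and the job is handed in when it is done.

Besides the shell and the picture viewer there is one more tool, called after "Emit:" as name([rows], argument=value, ...), one row to a line, values as JSON. jog_arm: Moves the arm, as the interface text tells. Its arguments: {"type":"object","properties":{"deltas":{"type":"array"},"squeeze":{"type":"number"}},"required":["deltas"]}

```bash
mkdir -p pics; cat > h.py <<'E'
import numpy as np, cv2, json
from cell import manip, viewer
from scipy.spatial.transform import Rotation as Rn
def snap(n,f):
    im=viewer.get_image(n); cv2.imwrite('pics/'+f,im[:,:,::-1]); return im
def cam(n):
    c=viewer.get_calibration(n); K=np.array(c['camera_matrix']);D=np.array(c['D'])
    if 'R' in c: return K,D,np.array(c['R']),np.array(c['t']).ravel()
    o=manip.observe(); M=np.array(c['mount']); T=np.eye(4)
    T[:3,:3]=Rn.from_rotvec(o['tcp_rot']).as_matrix();T[:3,3]=o['tcp_pos']
    W=np.linalg.inv(T@M); return K,D,W[:3,:3],W[:3,3]
def proj(c,X):
    K,D,R,t=c; return cv2.projectPoints(np.array(X,float).reshape(-1,3),cv2.Rodrigues(R)[0],t,K,D)[0].reshape(-1,2)
def onplane(c,uv,z):
    K,D,R,t=c; p=cv2.undistortPoints(np.array(uv,float).reshape(-1,1,2),K,D).reshape(-1,2)
    d=np.c_[p,np.ones(len(p))]@R; C=-R.T@t; s=(z-C[2])/d[:,2]; return C+d*s[:,None]
E
python3 - <<'E'
from h import *
o=manip.observe(); print(o)
for n in ('scene','side'):
    snap(n,n+'0.png'); K,D,R,t=cam(n); print(n,-R.T@t,R[2],K[0,0],D)
c=viewer.get_calibration('wrist'); print(c)
E
```

```text
{'time': 0.0, 'joint_positions': array([ 1.19941066,  0.33288074, -0.06472017,  1.46096492,  0.02164729,
        1.34987449, -0.08851977]), 'joint_vel': array([ 0.00029127, -0.00112582,  0.00057403,  0.00129599, -0.00103329,
       -0.00029162, -0.0012517 ]), 'joint_torque': array([ 1.27605090e-03, -6.23252177e+01,  2.55022093e-02, -3.89885116e+01,
       -6.11910014e-02,  3.99098976e-02,  1.39895819e-04]), 'tcp_pos': array([ 0.21343288, -0.58695475,  0.18323723]), 'tcp_rot': array([-3.09256712e+00, -5.44906025e-01,  5.51919428e-04]), 'wrist_force': array([-0.37067761, -0.09330806,  0.47899504]), 'ft_torque': array([ 0.00234275,  0.03780532, -0.00364445]), 'gripper_force': 0.0, 'grip_width': 0.08678434598762211}
scene [ 1.29188665 -0.48103904  0.78952867] [-0.6371886   0.39568024 -0.66138328] 558.3595987643486 [-0.08018946  0.          0.          0.          0.        ]
side [0.25633341 1.04166288 0.77366076] [ 0.27395865 -0.80636153 -0.52414477] 592.5803649746176 [-0.13967683  0.          0.          0.          0.        ]
{'camera_matrix': array([[383.92390321,   0.        , 318.70499496],
       [  0.        , 383.92390321, 235.32073979],
       [  0.        ,   0.        ,   1.        ]]), 'D': array([-0.07658441,  0.        ,  0.        ,  0.        ,  0.        ]), 'mount': array([[ 1.59512130e-04, -9.51925242e-01, -3.06330391e-01,
         8.40403214e-02],
       [ 9.99999833e-01,  3.22248068e-04, -4.80670452e-04,
        -7.16479155e-05],
       [ 5.56276713e-04, -3.06330263e-01,  9.51925134e-01,
        -1.99669034e-01],
       [ 0.00000000e+00,  0.00000000e+00,  0.00000000e+00,
         1.00000000e+00]])}
```

View pics/scene0.png

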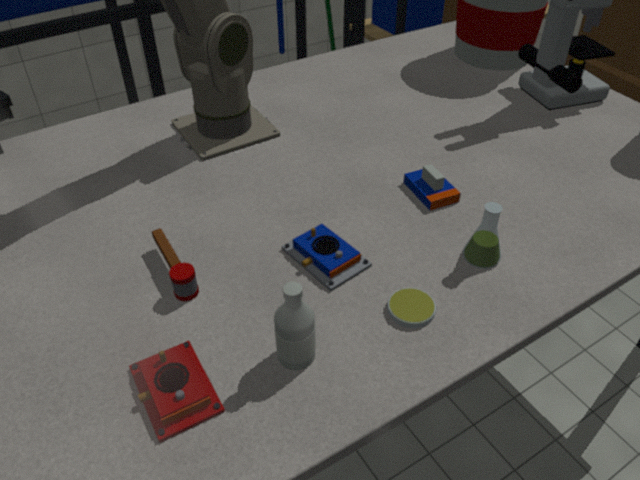

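View pics/side0.png

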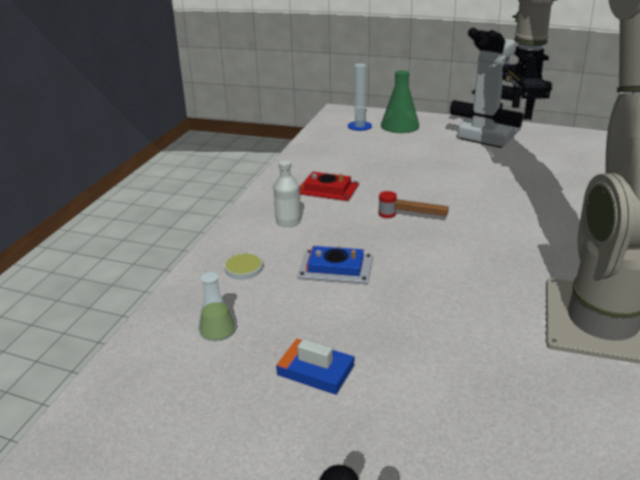

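Scene: the blue base is at (327,250), with its orange end lower right and the pin at (313,232). The cover is at (432,187) with its orange strip at (443,198). The mallet head top is at (182,271) and its handle end at (157,234). The side view agrees: base (335,260), cover (315,365), mallet head (388,205).

```bash
python3 - <<'E'
from h import *
s=cam('scene'); d=cam('side')
def p(n,uv,z,c): print(n,onplane(c,[uv],z)[0].round(3))
p('mallet head',(182,271),.06,s);p('handle end',(157,233),.046,s)
p('pin',(313,232),.054,s);p('dowel',(339,254),.044,s);p('seal',(326,245),.038,s)
for q in [(283,247),(331,290),(371,264),(320,225)]: p('plate',q,.01,s)
p('bar',(432,171),.06,s);p('orange end',(443,199),.013,s)
for q in [(404,181),(429,205),(460,192)]: p('cov top',q,.026,s)
p('flask',(482,255),.01,s);p('dish',(411,305),.015,s);p('bottle',(295,355),.01,s);p('red',(175,385),.03,s)
print('side')
p('mallet head',(388,195),.06,d);p('handle end',(447,207),.046,d)
p('seal',(336,255),.038,d);p('bar',(316,349),.06,d)
p('flask',(217,328),.01,d);p('dish',(244,264),.015,d);p('bottle',(288,218),.01,d)
E
```

```text
mallet head [ 0.53  -0.318  0.06 ]
handle end [ 0.383 -0.319  0.046]
pin [ 0.558 -0.051  0.054]
dowel [ 0.631 -0.036  0.044]
seal [ 0.59  -0.04   0.038]
plate [ 0.522 -0.103  0.01 ]
plate [ 0.677 -0.084  0.01 ]
plate [0.66  0.023 0.01 ]
plate [ 0.502 -0.001  0.01 ]
bar [0.526 0.287 0.06 ]
orange end [0.576 0.285 0.013]
cov top [0.487 0.24  0.026]
cov top [0.588 0.231 0.026]
cov top [0.589 0.323 0.026]
flask [0.759 0.231 0.01 ]
dish [0.792 0.019 0.015]
bottle [ 0.773 -0.217  0.01 ]
red [ 0.737 -0.417  0.03 ]
side
mallet head [ 0.523 -0.312  0.06 ]
handle end [ 0.369 -0.314  0.046]
seal [ 0.582 -0.034  0.038]
bar [0.52  0.299 0.06 ]
flask [0.748 0.245 0.01 ]
dish [0.786 0.026 0.015]
bottle [ 0.766 -0.211  0.01 ]
```

```bash
python3 - <<'E'
from h import *
print(onplane(cam('side'),[(460,137),(500,145),(515,125),(400,125),(360,127)],0).round(3))
E
```

```text
[[ 0.397 -0.92  -0.   ]
 [ 0.259 -0.886  0.   ]
 [ 0.214 -1.096  0.   ]
 [ 0.62  -0.978  0.   ]
 [ 0.755 -0.92   0.   ]]
```

Emit:
jog_arm([
  [[0, 0, 6.67, 0, 0, 0, 1], [0, 0, 6.67, 0, 0, 0, 1], [0, 0, 6.66, 0, 0, 0, 1]],
], squeeze=40)

```text
time: 0.35
tcp_pos: [0.2135, -0.5871, 0.1835]
tcp_rot: [-3.141, 0.009, 0.001]
wrist_force: [0.6, 0.5, -0.2]
grip_width: 0.0872
gripper_force: 0.0
```

Emit:
jog_arm([
  [[0, 0, 0, 26.7, -27.2, 0, 1], [0, 0, 0, 26.7, -27.2, 0, 1], [0, 0, 0, 26.7, -27.2, 0, 1], [0, 0, 0, 26.7, -27.2, 0, 1], [0, 0, 0, 26.7, -27.2, 0, 1], [0, 0, 0, 26.7, -27.2, 0, 1], [0, 0, 0, 26.7, -27.2, 0, 1], [0, 0, 0, 26.7, -27.2, 0, 1], [0, 0, 0, 26.7, -27.2, 0, 1], [0, 0, 0, 26.7, -27.2, 0, 1]],
])

```text
time: 1.18
tcp_pos: [0.4815, -0.3138, 0.1839]
tcp_rot: [-3.142, 0.001, 0.0]
wrist_force: [-0.2, -0.5, 0.3]
grip_width: 0.0872
gripper_force: 0.0
```

Emit:
jog_arm([
  [[0, 0, 0, 0, 0, 0, 1], [0, 0, 0, 0, 0, 0, 1], [0, 0, 0, 0, 0, 0, 1]],
])

```text
time: 1.43
tcp_pos: [0.4802, -0.3158, 0.1836]
tcp_rot: [3.142, -0.0, -0.001]
wrist_force: [-0.5, 1.0, 0.2]
grip_width: 0.087
gripper_force: 0.0
```

```bash
python3 - <<'E'
from h import *
o=manip.observe(); print(o['tcp_pos'],o['tcp_rot'],o['time']); np.save('w1.npy',np.array([*o['tcp_pos'],*o['tcp_rot']])); snap('wrist','w1.png')
E
```

```text
[ 0.48018561 -0.31580078  0.18364653] [ 3.14152825e+00 -4.66431974e-04 -1.45570955e-03] 1.4333
```

View pics/w1.png

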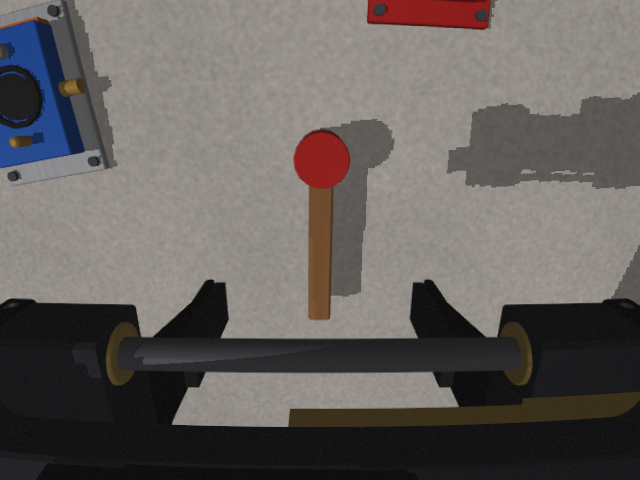

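The wrist view shows the mallet's head top at (322,159) and its handle centre line running from (320,190) to (319,319). The base is at the left.

```bash
python3 - <<'E'
from h import *
c=cam('wrist')
print(onplane(c,[(322,159)],.06), onplane(c,[(320.5,190),(319,319)],.046))
print(onplane(c,[(20,142)],.054))
E
```

```text
[[ 0.52645789 -0.3193959   0.06      ]] [[ 0.49745336 -0.31820266  0.046     ]
 [ 0.36737208 -0.3166944   0.046     ]]
[[ 0.54461318 -0.05304778  0.054     ]]
```

Emit:
jog_arm([
  [[0, 0, 0, 0, 2.5, 33, 1], [0, 0, 0, 0, 0, 33, 1], [0, 0, 0, 0, 0, 33, 1], [0, 0, 0, 0, 0, 33, 1], [0, 0, 0, 0, 0, 23, 1], [0, 0, 0, 0, 0, 12, 1], [0, 0, 0, 0, 0, 0, 1]],
])

```text
time: 2.07
tcp_pos: [0.4782, -0.3181, 0.0145]
tcp_rot: [-3.14, 0.003, 0.006]
wrist_force: [-0.1, -0.4, 0.8]
grip_width: 0.0872
gripper_force: 0.0
```

Emit:
jog_arm([
  [[0, 0, 0, 0, 0, 0, -1], [0, 0, 0, 0, 0, 0, -1], [0, 0, 0, 0, 0, 0, -1], [0, 0, 0, 0, 0, 0, -1], [0, 0, 0, 0, 0, 0, -1], [0, 0, 0, 0, 0, 0, -1], [0, 0, 0, 0, 0, 0, -1], [0, 0, 0, 0, 0, 0, -1]],
], squeeze=55)

```text
time: 2.73
tcp_pos: [0.4807, -0.318, 0.0172]
tcp_rot: [3.141, -0.0, 0.0]
wrist_force: [-0.2, 0.0, 0.7]
grip_width: 0.0417
gripper_force: 0.0
```

Emit:
jog_arm([
  [[0, 0, 0, 0, 0, 0, -1], [0, 0, 0, 0, 0, 0, -1], [0, 0, 0, 0, 0, 0, -1], [0, 0, 0, 0, 0, 0, -1], [0, 0, 0, 0, 0, 0, -1], [0, 0, 0, 0, 0, 0, -1], [0, 0, 0, 0, 0, 0, -1]],
])

```text
time: 3.32
tcp_pos: [0.4807, -0.318, 0.0171]
tcp_rot: [3.142, -0.0, 0.0]
wrist_force: [0.2, -0.9, -0.3]
grip_width: 0.0018
gripper_force: 0.0
```

```bash
python3 - <<'E'
from h import *
o=manip.observe(); print(o['tcp_pos'],o['grip_width'],o['gripper_force'])
a=snap('wrist','w2.png'); b=snap('scene','s2.png')
cv2.imwrite('pics/c2.png',np.hstack([cv2.resize(a,(400,300)),cv2.resize(b[140:360,60:353],(400,300))])[:,:,::-1])
E
```

```text
[ 0.48070721 -0.31795226  0.01705501] 0.0018383937584772144 0.0
```

View pics/c2.png

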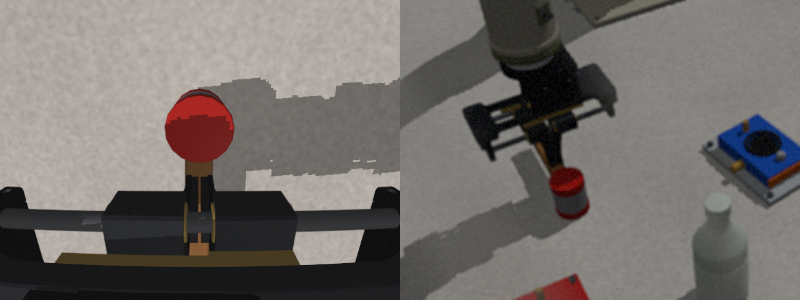

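```bash
python3 - <<'E'
from h import *
a=cv2.imread('pics/w2.png')[120:440,200:440]; cv2.imwrite('pics/c3.png',cv2.resize(a,None,fx=1.85,fy=1.85,interpolation=cv2.INTER_CUBIC))
c=cam('wrist'); o=manip.observe(); T=Rn.from_rotvec(o['tcp_rot']).as_matrix()
for z in (0,-.01,-.02,-.03,-.04): print(z,proj(c,o['tcp_pos']+np.array([[.0095,0,z],[-.0095,0,z],[.0095,.01,z]])@T.T).round(0).tolist())
E
```

```text
0 [[319.0, 253.0], [319.0, 284.0], [337.0, 253.0]]
-0.01 [[319.0, 260.0], [319.0, 292.0], [337.0, 260.0]]
-0.02 [[319.0, 267.0], [319.0, 301.0], [338.0, 267.0]]
-0.03 [[319.0, 275.0], [319.0, 310.0], [339.0, 275.0]]
-0.04 [[319.0, 284.0], [319.0, 320.0], [340.0, 284.0]]
```

View pics/c3.png

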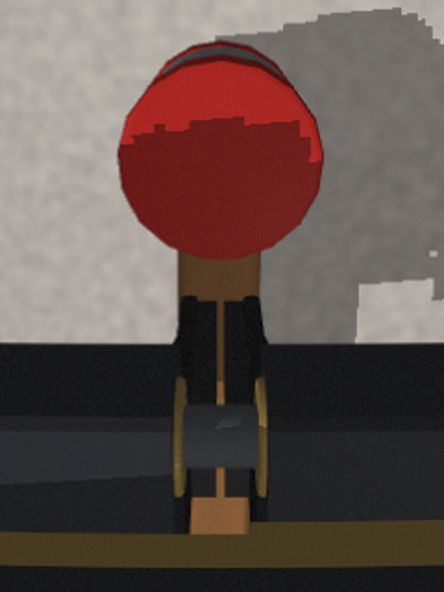

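The fingers closed above the handle. The image puts the fingertips about 35 mm behind the reported TCP, so the actual grasp point is about 54 mm behind it. I'll reopen, descend in careful steps while watching the force, and grip again.

Emit:
jog_arm([
  [[0, 0, 0, 0, 0, 0, 0.2], [0, 0, 0, 0, 0, 0, 0.2], [0, 0, 0, 0, 0, 0, 0.2], [0, 0, 0, 0, 0, 0, 0.2], [0, 0, 0, 0, 0, 0, 0.2], [0, 0, 0, 0, 0, 0, 0.2], [0, 0, 0, 0, 0, 0, 0.2], [0, 0, 0, 0, 0, 0, 0.2], [0, 0, 0, 0, 0, 0, 0.2]],
])

```text
time: 4.17
tcp_pos: [0.4807, -0.318, 0.0171]
tcp_rot: [3.142, -0.0, 0.0]
wrist_force: [0.0, 0.9, -1.4]
grip_width: 0.0493
gripper_force: 0.0
```

Emit:
jog_arm([
  [[0, 0, 0, 0, 0, 6, 0.2], [0, 0, 0, 0, 0, 6, 0.2], [0, 0, 0, 0, 0, 4, 0.2], [0, 0, 0, 0, 0, 0, 0.2]],
])

```text
time: 4.5
tcp_pos: [0.4799, -0.3175, -0.0004]
tcp_rot: [-3.141, 0.0, 0.003]
wrist_force: [0.1, -0.3, 1.0]
grip_width: 0.0521
gripper_force: 0.0
```

Emit:
jog_arm([
  [[0, 0, 0, 0, 0, 6, 0.2], [0, 0, 0, 0, 0, 6, 0.2], [0, 0, 0, 0, 0, 5, 0.2], [0, 0, 0, 0, 0, 0, 0.2], [0, 0, 0, 0, 0, 0, 0.2]],
])

```text
time: 4.92
tcp_pos: [0.4805, -0.3178, -0.0164]
tcp_rot: [-3.141, 0.0, 0.001]
wrist_force: [-0.0, 1.0, -0.4]
grip_width: 0.0522
gripper_force: 0.0
```

Emit:
jog_arm([
  [[0, 0, 0, 0, 0, 0, -1], [0, 0, 0, 0, 0, 0, -1], [0, 0, 0, 0, 0, 0, -1], [0, 0, 0, 0, 0, 0, -1], [0, 0, 0, 0, 0, 0, -1], [0, 0, 0, 0, 0, 0, -1], [0, 0, 0, 0, 0, 0, -1], [0, 0, 0, 0, 0, 0, -1]],
])

```text
time: 5.58
tcp_pos: [0.4807, -0.318, -0.0158]
tcp_rot: [3.141, -0.001, 0.0]
wrist_force: [-0.1, -1.1, 1.4]
grip_width: 0.0217
gripper_force: 55.0
```

Emit:
jog_arm([
  [[0, 0, 0, 0, 0, -15, -1], [0, 0, 0, 0, 0, -35, -1], [0, 0, 0, 0, 0, -36, -1], [0, 0, 0, -4, -30, -30, -1], [0, 0, 0, -4, -30, -30, -1], [0, 0, 0, -4, -30, -20, -1], [0, 0, 0, -4, -35, -20, -1], [0, 0, 0, -4, -35, 0, -1], [0, 0, 0, 0, -18, 0, -1], [0, 0, 0, 0, 0, 0, -1]],
])

```text
time: 6.42
tcp_pos: [0.4608, -0.1363, 0.1688]
tcp_rot: [-3.141, -0.01, 0.0]
wrist_force: [0.4, -0.1, -4.6]
grip_width: 0.0214
gripper_force: 55.0
```

Emit:
jog_arm([
  [[0, 0, 0, 0, 0, 0, -1], [0, 0, 0, 0, 0, 0, -1], [0, 0, 0, 0, 0, 0, -1]],
])

```text
time: 6.67
tcp_pos: [0.4605, -0.1424, 0.1682]
tcp_rot: [-3.142, 0.003, 0.002]
wrist_force: [1.2, 0.6, -3.9]
grip_width: 0.0216
gripper_force: 55.0
```

```bash
python3 - <<'E'
from h import *
o=manip.observe(); print(o['tcp_pos'],o['tcp_rot'],o['time'],o['wrist_force'],o['ft_torque']); np.save('w4.npy',np.array([*o['tcp_pos'],*o['tcp_rot']]))
a=snap('wrist','w4.png'); np.save('a4.npy',a)
E
```

```text
[ 0.46048795 -0.14239428  0.16819988] [-3.14150954e+00  3.06476271e-03  1.50166146e-03] 6.6667 [ 1.17275201  0.58569851 -3.9075367 ] [0.03039435 0.15965884 0.02233264]
```

View pics/w4.png

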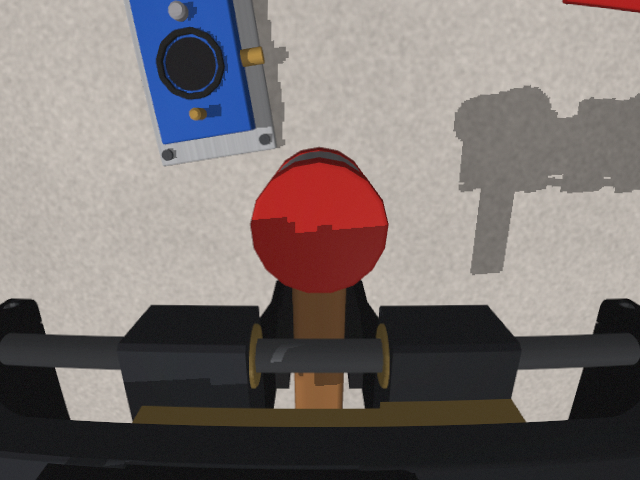

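The base is at upper left: pin top (196,114), seal centre (190,63), dowel top (177,9), blue near-edge corners (163,143) and (253,129). The held mallet's head top is at (319,226) and looks upright.

```bash
python3 - <<'E'
from h import *
c=cam('wrist')
P=lambda uv,z: onplane(c,[uv],z)[0]
pin=P((196,113),.054); dow=P((177,9),.044); se=P((190,63),.038); a=P((163,143),.034); b=P((253,129),.034)
print(pin,dow,se,a,b); m=(a+b)/2
d=b-a; print('yaw from edge',np.degrees(np.arctan2(d[1],d[0]))+90,np.linalg.norm(d))
v=dow-pin; print('yaw pin-dowel',np.degrees(np.arctan2(v[1],v[0])),np.linalg.norm(v[:2]))
o=manip.observe()
print('head rel',P((319,226),o['tcp_pos'][2]+.0158+.060)-o['tcp_pos'])
E
```

```text
[ 0.54523548 -0.0454897   0.054     ] [ 0.62372673 -0.03340922  0.044     ] [ 0.58449896 -0.03876529  0.038     ] [ 0.5208708 -0.0081968  0.034    ] [ 0.53152431 -0.08692434  0.034     ]
yaw from edge 7.706524627717911 0.07944509585665417
yaw pin-dowel 8.749655807512116 0.07941545380529441
head rel [ 0.04753353 -0.00027162  0.0758    ]
```

Emit:
jog_arm([
  [[0, 0, 0, 13, -33, 10, -1], [0, 0, 0, 12, -32, 20, -1], [0, 0, 0, 12, -32, 20, -1], [0, 0, 0, 0, 0, 25, -1], [0, 0, 0, 0, 0, 20, -1], [0, 0, 0, 0, 0, 13, -1], [0, 0, 0, 0, 0, 5, -1], [0, 0, 0, 0, 0, 0, -1], [0, 0, 0, 0, 0, 0, -1]],
])

```text
time: 7.47
tcp_pos: [0.4983, -0.0448, 0.0562]
tcp_rot: [-3.142, 0.002, -0.0]
wrist_force: [-0.8, -0.3, -3.5]
grip_width: 0.0216
gripper_force: 55.0
```

Emit:
jog_arm([
  [[0, 0, 0, 0, 0, 5, -1], [0, 0, 0, 0, 0, 5, -1], [0, 0, 0, 0, 0, 5, -1], [0, 0, 0, 0, 0, 5, -1], [0, 0, 0, 0, 0, 3, -1], [0, 0, 0, 0, 0, 2, -1], [0, 0, 0, 0, 0, 0, -1]],
])

```text
time: 8.05
tcp_pos: [0.4981, -0.0444, 0.0306]
tcp_rot: [3.141, -0.001, 0.0]
wrist_force: [1.1, -0.3, -2.2]
grip_width: 0.0211
gripper_force: 55.0
```

Emit:
jog_arm([
  [[0, 0, 0, 0, 0, 2, -1], [0, 0, 0, 0, 0, 2, -1], [0, 0, 0, 0, 0, 0, -1]],
])

```text
time: 8.3
tcp_pos: [0.4982, -0.0444, 0.0273]
tcp_rot: [3.141, -0.001, 0.001]
wrist_force: [-4.9, 0.5, 8.5]
grip_width: 0.0218
gripper_force: 55.0
```

Emit:
jog_arm([
  [[0, 0, 0, 0, 0, 2, -1], [0, 0, 0, 0, 0, 0, -1], [0, 0, 0, 0, 0, 0, -1]],
])

```text
time: 8.55
tcp_pos: [0.4977, -0.0445, 0.0256]
tcp_rot: [3.141, -0.001, -0.001]
wrist_force: [-9.5, -0.5, 13.9]
grip_width: 0.0215
gripper_force: 55.0
```

Emit:
jog_arm([
  [[0, 0, 0, 0, 0, 2, -1], [0, 0, 0, 0, 0, 2, -1], [0, 0, 0, 0, 0, 0, -1], [0, 0, 0, 0, 0, 0, -1]],
], squeeze=60)

```text
time: 8.88
tcp_pos: [0.4973, -0.0445, 0.0215]
tcp_rot: [3.141, -0.001, -0.002]
wrist_force: [-11.9, -0.4, 16.1]
grip_width: 0.0215
gripper_force: 60.0
```

Emit:
jog_arm([
  [[0, 0, 0, 0, 0, -15, -1], [0, 0, 0, 0, 0, -30, -1], [0, 0, 0, 0, 0, -35, -1], [0, 0, 0, 0, 0, -35, -1], [0, 0, 0, -13, 33, -32, -1], [0, 0, 0, -12, 32, 0, -1], [0, 0, 0, -12, 32, 0, -1], [0, 0, 0, 0, 0, 0, -1], [0, 0, 0, 0, 0, 0, -1], [0, 0, 0, 0, 0, 0, -1]],
])

```text
time: 9.72
tcp_pos: [0.4625, -0.1365, 0.1632]
tcp_rot: [-3.141, 0.0, 0.001]
wrist_force: [0.6, 0.3, -4.5]
grip_width: 0.0215
gripper_force: 60.0
```

```bash
python3 - <<'E'
from h import *
o=manip.observe(); print(o['tcp_pos'],o['tcp_rot'],o['time'],o['wrist_force']); np.save('w5.npy',np.array([*o['tcp_pos'],*o['tcp_rot']]))
a=snap('wrist','w5.png'); b=cv2.resize(a[0:300,100:400],(600,600),interpolation=cv2.INTER_CUBIC); cv2.imwrite('pics/c5.png',b[:,:,::-1])
E
```

```text
[ 0.46247178 -0.13651287  0.16317174] [-3.14104682e+00  3.87338793e-04  7.08816652e-04] 9.7167 [ 0.61994215  0.34729824 -4.46634736]
```

View pics/c5.png

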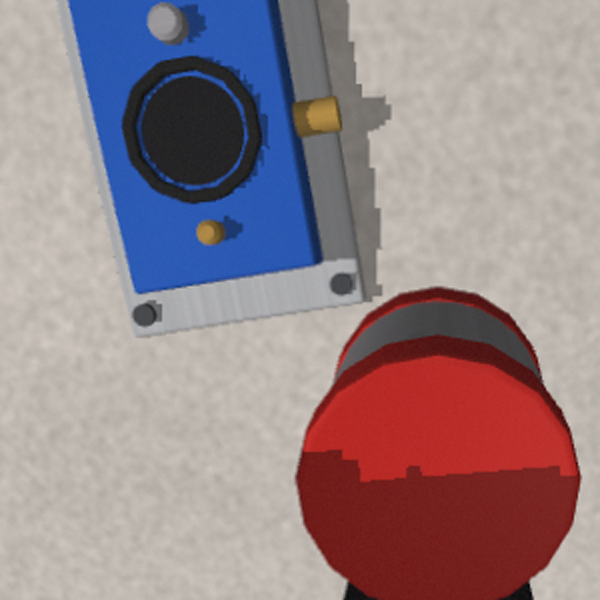

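The pin's shadow now matches the dowel's, so it is down: pin (204,115), dowel (182,10). Next I'll set the mallet down away from the base.

Emit:
jog_arm([
  [[0, 0, 0, 0, 35, 10, -1], [0, 0, 0, 0, 35, 20, -1], [0, 0, 0, 0, 30, 25, -1], [0, 0, 0, 0, 15, 35, -1], [0, 0, 0, 0, 0, 35, -1], [0, 0, 0, 0, 0, 25, -1], [0, 0, 0, 0, 0, 15, -1], [0, 0, 0, 0, 0, 8, -1], [0, 0, 0, 0, 0, 4, -1], [0, 0, 0, 0, 0, 0, -1]],
])

```text
time: 10.6
tcp_pos: [0.463, -0.2513, -0.0136]
tcp_rot: [-3.141, -0.002, 0.0]
wrist_force: [-0.2, -1.1, -3.2]
grip_width: 0.0214
gripper_force: 60.0
```

Emit:
jog_arm([
  [[0, 0, 0, 0, 0, 3, -1], [0, 0, 0, 0, 0, 2, -1], [0, 0, 0, 0, 0, 0, -1], [0, 0, 0, 0, 0, 0, -1]],
])

```text
time: 10.93
tcp_pos: [0.4629, -0.2523, -0.0178]
tcp_rot: [3.141, -0.0, 0.001]
wrist_force: [-0.4, -0.2, -3.8]
grip_width: 0.0218
gripper_force: 60.0
```

Emit:
jog_arm([
  [[0, 0, 0, 0, 0, 2, -1], [0, 0, 0, 0, 0, 1, -1], [0, 0, 0, 0, 0, 0, -1]],
])

```text
time: 11.18
tcp_pos: [0.463, -0.2525, -0.0195]
tcp_rot: [3.141, -0.001, 0.001]
wrist_force: [-8.5, 2.8, 17.8]
grip_width: 0.0216
gripper_force: 60.0
```

Emit:
jog_arm([
  [[0, 0, 0, 0, 0, 1.5, -1], [0, 0, 0, 0, 0, 1.5, -1], [0, 0, 0, 0, 0, 0, -1]],
])

```text
time: 11.43
tcp_pos: [0.4626, -0.2528, -0.0212]
tcp_rot: [3.14, -0.001, -0.0]
wrist_force: [-17.2, 6.5, 37.0]
grip_width: 0.0216
gripper_force: 60.0
```

Emit:
jog_arm([
  [[0, 0, 0, 0, 0, -2, -1], [0, 0, 0, 0, 0, 0, -1], [0, 0, 0, 0, 0, 0, -0.2], [0, 0, 0, 0, 0, 0, 0.2], [0, 0, 0, 0, 0, 0, 0.2], [0, 0, 0, 0, 0, 0, 0.2], [0, 0, 0, 0, 0, 0, 0.2], [0, 0, 0, 0, 0, 0, 0.2], [0, 0, 0, 0, 0, 0, 0.2], [0, 0, 0, 0, 0, 0, 0.2]],
], squeeze=20)

```text
time: 12.27
tcp_pos: [0.4626, -0.2521, -0.0224]
tcp_rot: [3.142, -0.0, 0.0]
wrist_force: [-0.5, 0.7, 0.8]
grip_width: 0.0518
gripper_force: 0.0
```

Emit:
jog_arm([
  [[0, 0, 0, 0, 0, -20, 0.2], [0, 0, 0, 0, 0, -35, 0.2], [0, 0, 0, 0, 0, -41, 0.6], [0, 0, 0, 0, 0, -41, 0.6], [0, 0, 0, 0, -30, -25, 0.6], [0, 0, 0, 5, -38, -12, 0.6], [0, 0, 0, 5, -38, 0, 0.6], [0, 0, 0, 0, -12, 0, 0.6], [0, 0, 0, 0, 0, 0, 0.6], [0, 0, 0, 0, 0, 0, 0.6]],
])

```text
time: 13.1
tcp_pos: [0.4725, -0.134, 0.1516]
tcp_rot: [3.141, 0.002, -0.0]
wrist_force: [-0.2, -1.1, 0.1]
grip_width: 0.0694
gripper_force: 0.0
```

```bash
python3 - <<'E'
from h import *
o=manip.observe(); print(o['tcp_pos'],o['tcp_rot'],o['time'],o['wrist_force'],o['grip_width']); np.save('w6.npy',np.array([*o['tcp_pos'],*o['tcp_rot']]))
a=snap('wrist','w6.png'); b=snap('scene','s6.png')
cv2.imwrite('pics/c6.png',np.vstack([a[:360,:],cv2.resize(b[180:330,130:397],(427,240))if 0 else cv2.copyMakeBorder(cv2.resize(b[180:330,130:397],(427,240)),0,0,0,213,cv2.BORDER_CONSTANT)])[:,:,::-1])
E
```

```text
[ 0.47248496 -0.13399706  0.1515597 ] [ 3.14105956e+00  1.71797797e-03 -1.20283209e-04] 13.1 [-0.16950634 -1.10137257  0.11905596] 0.06937099828047573
```

View pics/c6.png

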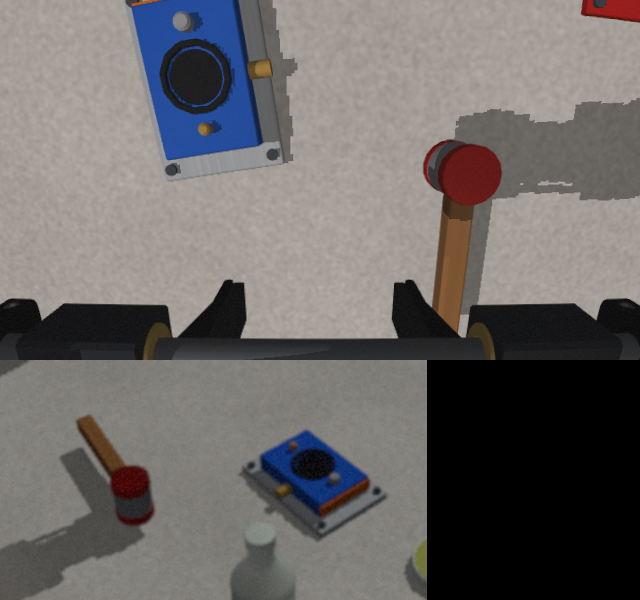

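The mallet stands upright on the bench near (0.51, -0.25), clear of the base. The wrist view shows the pin at (205,129), the dowel at (182,21) and the seal at (196,76). Now a precise base fit, then a move to view the cover from the same relative position.

```bash
cat > seg.py <<'E'
from h import *
from scipy.optimize import least_squares
def camat(w):
    c=viewer.get_calibration('wrist'); T=np.eye(4);T[:3,:3]=Rn.from_rotvec(w[3:]).as_matrix();T[:3,3]=w[:3]
    W=np.linalg.inv(T@np.array(c['mount'])); return np.array(c['camera_matrix']),np.array(c['D']),W[:3,:3],W[:3,3]
def blob(m,near,r=25):
    n,l,s,ce=cv2.connectedComponentsWithStats(m.astype(np.uint8))
    k=[i for i in range(1,n) if s[i,4]>15 and np.hypot(*(ce[i]-near))<r]
    k=max(k,key=lambda i:s[i,4]); return ce[k],s[k,4],l==k
E
python3 - <<'E'
from seg import *
for f,w,pn,dn in [('w6.png','w6.npy',(205,129),(182,21)),('w5.png','w5.npy',(204,115),(182,10))]:
    a=cv2.imread('pics/'+f); c=camat(np.load(w)); hsv=cv2.cvtColor(a,cv2.COLOR_BGR2HSV); H,S,V=cv2.split(hsv)
    pin=blob((H>10)&(H<30)&(S>100)&(V>60),pn,12); dow=blob((S<60)&(V>90),dn,12)
    print(pin[:2],dow[:2])
    blue=(H>105)&(H<125)&(S>150)&(V>120)
    n,l,s,ce=cv2.connectedComponentsWithStats(blue.astype(np.uint8)); k=np.argmax(s[1:,4])+1
    m=l==k
    # edges: left, right, bottom of blue face
    rows=np.arange(40,130); L=np.array([[np.where(m[r])[0].min()-.5,r] for r in rows]); R=np.array([[np.where(m[r])[0].max()+.5,r] for r in rows])
    cols=np.arange(175,245); B=np.array([[q,np.where(m[:,q])[0].max()+.5] for q in cols])
    W=lambda P: onplane(c,P,.034)[:,:2]
    L,R,B=map(W,(L,R,B)); P=onplane(c,[pin[0]],.044)[0,:2]; Q=onplane(c,[dow[0]],.044)[0,:2]
    def res(p):
        u=np.array([np.cos(p[2]),np.sin(p[2])]);v=np.array([-u[1],u[0]]);o=p[:2]
        return np.r_[((L-o)@v-.04)/9,((R-o)@v+.04)/9,((B-o)@u+.06)/8,P-o+.04*u,Q-o-.04*u]
    r=least_squares(res,[.586,-.039,.14],loss='soft_l1',f_scale=.001); p=r.x
    print(p[:2],np.degrees(p[2])); z=r.fun
    q=res(p); print('med L,R,B mm',1e3*np.median(q[:90])*9,1e3*np.median(q[90:180])*9,1e3*np.median(q[180:250])*8,'pin,dow',1e3*q[250:])
    print('pin',P,'dowel',Q,np.linalg.norm(P-Q))
o=manip.observe();print(o['joint_positions'])
E
```

```text
(array([204.752, 128.8  ]), np.int32(125)) (array([180.34913793,  21.07758621]), np.int32(232))
[ 0.58443336 -0.03810844] 8.524106112489427
med L,R,B mm -1.0808516746591936 1.6337549691692428 0.7311581438759485 pin,dow [ 0.02818542 -0.98022888 -1.01654888 -0.01033735]
pin [ 0.5449034  -0.04501769] dowel [ 0.62297496 -0.03218976] 0.07911841244974781
(array([204.89344262, 115.82786885]), np.int32(122)) (array([182.06976744,  10.64341085]), np.int32(258))
[ 0.5842701  -0.03836153] 8.185735519867686
med L,R,B mm -0.7515033821154579 1.4150942613096253 0.6868009347910896 pin,dow [ 0.02613035 -0.97145538 -0.89613324 -0.13634482]
pin [ 0.54470376 -0.04502829] dowel [ 0.62296644 -0.03280258] 0.07921183014060802
[ 0.56539989  0.08412205 -0.3960181   1.83202146  0.03478657  1.23268799
 -1.41364522]
```

Emit:
jog_arm([
  [[0, 0, 0, -8, -39, 0, 1], [0, 0, 0, -8, -39, 0, 1], [0, 0, 0, -8, -39, 0, 1], [0, 0, 0, -8, -39, 0, 1], [0, 0, 0, -8, -39, 0, 1], [0, 0, 0, -8, -39, 0, 1], [0, 0, 0, -8, -39, 0, 1], [0, 0, 0, -8, -39, 0, 1], [0, 0, 0, 0, -17, 0, 1], [0, 0, 0, 0, 0, 0, 1]],
])

```text
time: 14.03
tcp_pos: [0.4083, 0.1983, 0.1518]
tcp_rot: [-3.14, -0.006, -0.0]
wrist_force: [-0.2, -0.4, 0.5]
grip_width: 0.0871
gripper_force: 0.0
```

Emit:
jog_arm([
  [[0, 0, 0, 0, 0, 0, 1], [0, 0, 0, 0, 0, 0, 1], [0, 0, 0, 0, 0, 0, 1]],
])

```text
time: 14.28
tcp_pos: [0.4093, 0.1932, 0.1514]
tcp_rot: [3.141, -0.005, -0.001]
wrist_force: [-0.0, -0.9, -0.2]
grip_width: 0.087
gripper_force: 0.0
```

```bash
python3 - <<'E'
from h import *
o=manip.observe(); print(o['tcp_pos'],o['tcp_rot'],o['time'],o['grip_width']); np.save('w7.npy',np.array([*o['tcp_pos'],*o['tcp_rot']]))
a=snap('wrist','w7.png')
E
```

```text
[0.40925992 0.19318932 0.15137763] [ 3.14116683e+00 -5.04540307e-03 -6.61617140e-04] 14.2833 0.0870121924513022
```

View pics/w7.png

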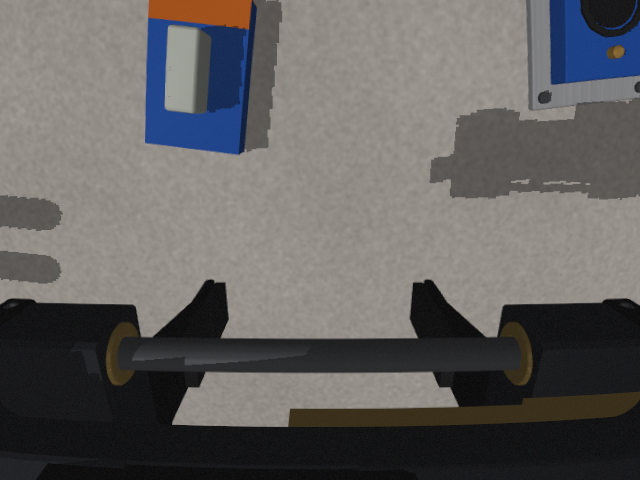

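Cover in the wrist view: bar top spans about (167,27)–(207,113), near edge runs (145,143)–(240,153), orange end at the top. Fitting the edges numerically.

```bash
python3 - <<'E'
from seg import *
def lines(f,w,z,rows,cols,vmin):
    a=cv2.imread('pics/'+f); c=camat(np.load(w)); H,S,V=cv2.split(cv2.cvtColor(a,cv2.COLOR_BGR2HSV))
    blue=((H>105)&(H<125)&(S>150)&(V>vmin)); blue[:,320:]=0
    n,l,s,ce=cv2.connectedComponentsWithStats(blue.astype(np.uint8)); m=l==(np.argmax(s[1:,4])+1)
    L=np.array([[np.where(m[r])[0].min()-.5,r] for r in rows]); R=np.array([[np.where(m[r])[0].max()+.5,r] for r in rows]); B=np.array([[q,np.where(m[:,q])[0].max()+.5] for q in cols])
    out=[]
    for n,P in (('L',L),('R',R),('B',B)):
        X=onplane(c,P,z)[:,:2].astype(np.float32); vx,vy,x0,y0=cv2.fitLine(X,cv2.DIST_HUBER,0,.0003,.0003).ravel()
        an=np.degrees(np.arctan2(vy,vx)); an=(an+(90 if n=='B' else 0)+90)%180-90
        print(f,n,'yaw',round(an,2),'pt',x0,y0)
    return a,c,H,S,V
lines('w6.png','w6.npy',.034,range(40,130),range(175,245),120)
lines('w5.png','w5.npy',.034,range(30,120),range(175,245),120)
a,c,H,S,V=lines('w7.png','w7.npy',.026,range(40,130),range(155,232),110)
print(a[60,140:260:6,:].tolist() ); print(a[60,168:212:3].tolist())
m=(S<60)&(V>100); m[:,230:]=0;m[:, :155]=0
bl=blob(m,(187,70),30); ys,xs=np.where(bl[2]); pts=np.c_[xs,ys].astype(np.float32)
r=cv2.minAreaRect(pts); print(bl[:2],r); print('bar corners at z.06',onplane(c,cv2.boxPoints(r),.06).round(4).tolist())
E
```

```text
w6.png L yaw 8.17 pt 0.5792417 0.00048114505
w6.png R yaw 8.09 pt 0.57780254 -0.07790425
w6.png B yaw 8.31 pt 0.52544355 -0.044470455
w5.png L yaw 8.1 pt 0.5779579 0.000398289
w5.png R yaw 8.18 pt 0.5763053 -0.07849232
w5.png B yaw 8.5 pt 0.5252291 -0.0444627
w7.png L yaw -7.97 pt 0.5205404 0.3320797
w7.png R yaw -8.07 pt 0.51532924 0.2528745
w7.png B yaw -7.78 pt 0.46579286 0.2983616
[[133, 140, 144], [133, 110, 102], [139, 69, 32], [138, 68, 33], [138, 69, 34], [155, 162, 159], [154, 162, 159], [153, 161, 159], [152, 159, 156], [138, 145, 143], [70, 74, 72], [69, 72, 70], [88, 45, 22], [88, 46, 25], [88, 47, 26], [86, 45, 22], [88, 45, 24], [123, 62, 31], [64, 34, 24], [86, 90, 94]]
[[154, 162, 158], [154, 163, 159], [153, 161, 158], [152, 161, 158], [153, 160, 159], [153, 162, 158], [152, 160, 158], [152, 160, 156], [151, 159, 156], [122, 128, 126], [78, 83, 82], [69, 73, 73], [69, 73, 71], [68, 72, 71], [83, 50, 31]]
(array([180.95152672,  68.24503817]), np.int32(2620)) ((180.7439727783203, 68.48616027832031), (31.06275749206543, 86.54932403564453), 3.094058036804199)
bar corners at z.06 [[0.4961, 0.3074, 0.06], [0.5548, 0.2983, 0.06], [0.5529, 0.2763, 0.06], [0.4944, 0.2843, 0.06]]
```

Emit:
jog_arm([
  [[0, 0, 0, 28.9, -24.6, 0, 1], [0, 0, 0, 28.9, -24.6, 0, 1], [0, 0, 0, 28.9, -24.6, 0, 1], [0, 0, 0, 28.9, -24.6, 0, 1], [0, 0, 4, 0, 0, 20, 1], [0, 0, 4, 0, 0, 30, 1], [0, 0, 0, 0, 0, 30, 1], [0, 0, 0, 0, 0, 20, 1], [0, 0, 0, 0, 0, 0, 1], [0, 0, 0, 0, 0, 0, 1]],
])

```text
time: 15.17
tcp_pos: [0.5242, 0.2921, 0.0511]
tcp_rot: [3.132, -0.221, -0.002]
wrist_force: [-0.1, 0.5, 0.6]
grip_width: 0.087
gripper_force: 0.0
```

Emit:
jog_arm([
  [[0, 0, 0, 0, 0, 0, 1], [0, 0, 0, 0, 0, 0, 1], [0, 0, 0, 0, 0, 0, 1]],
])

```text
time: 15.42
tcp_pos: [0.5253, 0.2937, 0.0533]
tcp_rot: [-3.133, 0.22, -0.004]
wrist_force: [0.3, -0.7, 0.4]
grip_width: 0.0872
gripper_force: 0.0
```

```bash
python3 - <<'E'
from seg import *
o=manip.observe(); R=Rn.from_rotvec(o['tcp_rot']); M=R.as_matrix()
print(o['tcp_pos'],np.degrees(np.arctan2(M[1,0],M[0,0])),M[:,2])
print('delta tool mm',M.T@(np.array([.5249,.2916,-.002])-o['tcp_pos'])*1e3)
w=np.array([*o['tcp_pos'],*o['tcp_rot']]); np.save('w8.npy',w); a=snap('wrist','w8.png')[:,:,::-1]; c=camat(w)
H,S,V=cv2.split(cv2.cvtColor(a.copy(),cv2.COLOR_BGR2HSV)); m=(S<60)&(V>95)
pr=proj(c,[.5249,.2916,.06])[0]; print('expected bar px',pr)
bl=blob(m,pr,60); ys,xs=np.where(bl[2]); r=cv2.minAreaRect(np.c_[xs,ys].astype(np.float32)); print(bl[:2],r, onplane(c,[r[0]],.06))
E
```

```text
[0.52527968 0.29365236 0.05329626] -8.037782061001458 [ 2.36809946e-03  9.14885705e-04 -9.99996778e-01]
delta tool mm [-0.21155954  2.15368501 55.29330667]
expected bar px [322.23644843 273.68177656]
(array([321.43148831, 269.40565806]), np.int32(4065)) ((321.4999694824219, 264.5), (42.99999237060547, 106.99998474121094), 0.0) [[0.53030428 0.29125642 0.06      ]]
```

Emit:
jog_arm([
  [[0, 0, 0, 0, 1.5, 25, 1], [0, 0, 0, 0, 0, 15, 1], [0, 0, 0, 0, 0, 8, 1], [0, 0, 0, 0, 0, 4, 1], [0, 0, 0, 0, 0, 2, 1], [0, 0, 0, 0, 0, 0, 1], [0, 0, 0, 0, 0, 0, 1]],
])

```text
time: 16.05
tcp_pos: [0.5246, 0.2923, -0.0015]
tcp_rot: [-3.133, 0.219, -0.002]
wrist_force: [0.1, 0.3, -0.4]
grip_width: 0.0871
gripper_force: 0.0
```

```bash
python3 - <<'E'
from seg import *
c=camat(np.load('w8.npy')); a=cv2.imread('pics/w8.png')
H,S,V=cv2.split(cv2.cvtColor(a,cv2.COLOR_BGR2HSV)); print(V[195:225,320].tolist()); print(V[300:330:3,320].tolist())
u=np.array([.9903,-.1392,0]); C=np.array([.5249,.2916,.06]); print('expected far/near end px',proj(c,[C+.03*u,C-.03*u]))
E
```

```text
[156, 156, 157, 156, 156, 155, 148, 98, 98, 98, 99, 94, 75, 76, 78, 79, 78, 77, 79, 77, 79, 77, 78, 79, 80, 88, 94, 98, 104, 108]
[182, 181, 180, 181, 181, 181, 164, 155, 157, 157]
expected far/near end px [[322.37340163 220.69599925]
 [322.10387709 321.96030683]]
```

Emit:
jog_arm([
  [[0, 0, 0, 0, 0, 0, -1], [0, 0, 0, 0, 0, 0, -1], [0, 0, 0, 0, 0, 0, -1], [0, 0, 0, 0, 0, 0, -1], [0, 0, 0, 0, 0, 0, -1], [0, 0, 0, 0, 0, 0, -1], [0, 0, 0, 0, 0, 0, -1], [0, 0, 0, 0, 0, 0, -1], [0, 0, 0, 0, 0, 0, -1], [0, 0, 0, 0, 0, 0, -1]],
], squeeze=50)

```text
time: 16.88
tcp_pos: [0.5241, 0.2918, -0.0024]
tcp_rot: [3.134, -0.22, 0.0]
wrist_force: [-0.4, 0.2, 0.4]
grip_width: 0.0282
gripper_force: 0.0
```

Emit:
jog_arm([
  [[0, 0, 0, 0, 0, 0, -1], [0, 0, 0, 0, 0, 0, -1], [0, 0, 0, 0, 0, 0, -1], [0, 0, 0, 0, 0, 0, -1], [0, 0, 0, 0, 0, 0, -1]],
])

```text
time: 17.3
tcp_pos: [0.5241, 0.2919, -0.0024]
tcp_rot: [-3.134, 0.22, -0.0]
wrist_force: [0.2, 0.3, -0.1]
grip_width: 0.0234
gripper_force: 50.0
```

```bash
python3 - <<'E'
from h import *
o=manip.observe(); print(o); np.save('grasp.npy',np.array([*o['tcp_pos'],*o['tcp_rot']]))
E
```

```text
{'time': 17.3, 'joint_positions': array([-0.06763417,  0.53639945, -0.65553264,  1.69327317,  0.36989433,
        1.03891817, -2.55647933]), 'joint_vel': array([-0.000296  ,  0.00014542, -0.00212562,  0.00011911,  0.00050577,
        0.00082036, -0.00010738]), 'joint_torque': array([ 2.20474745e-01, -6.25026655e+01, -1.10738415e+01, -3.21141493e+01,
        1.12632522e-01,  8.07849155e-02, -9.44550666e-04]), 'tcp_pos': array([ 0.52410669,  0.29187723, -0.00238748]), 'tcp_rot': array([-3.13390316e+00,  2.19508491e-01, -1.51104658e-04]), 'wrist_force': array([ 0.18309654,  0.27272289, -0.13899446]), 'ft_torque': array([0.14333461, 0.00090045, 0.02186309]), 'gripper_force': 49.99956909567118, 'grip_width': 0.023400870817958556}
```

Cover gripped (23.4 mm opening at 50 N). Lifting it and carrying it over the base.

Emit:
jog_arm([
  [[0, 0, 0, 0, 0, -10, -1], [0, 0, 0, 0, 0, -20, -1], [0, 0, 0, 0, 0, -30, -1], [0, 0, 0, 0, 0, -30, -1], [0, 0, 0, 0, 0, -10, -1], [0, 0, 0, 5.8, 17.7, 0, -1], [0, 0, 0, 9, 27.4, 0, -1], [0, 0, 0, 10, 30, 0, -1], [0, 0, 0, 10, 30, 0, -1], [0, 0, 0, 10, 30, 0, -1]],
])

```text
time: 18.13
tcp_pos: [0.5492, 0.1502, 0.0972]
tcp_rot: [3.133, -0.219, -0.001]
wrist_force: [0.4, 0.9, -3.0]
grip_width: 0.0235
gripper_force: 50.0
```

Emit:
jog_arm([
  [[0, 0, 0, 10, 30, 0, -1], [0, 0, 0, 10, 30, 0, -1], [0, 0, 0, 10, 30, 0, -1], [0, 0, 0, 10, 30, 0, -1], [0, 0, 0, 10, 30, 0, -1], [0, 0, 0, 10, 33.2, 0, -1], [0, 0, -5.39, 0, 0, 0, -1], [0, 0, -5.39, 0, 0, 0, -1], [0, 0, -5.4, 0, 0, 0, -1], [0, 0, 0, 0, 0, 0, -1]],
])

```text
time: 18.97
tcp_pos: [0.5829, -0.0382, 0.097]
tcp_rot: [-3.133, -0.23, 0.002]
wrist_force: [0.7, 0.1, -2.8]
grip_width: 0.0234
gripper_force: 50.0
```

Emit:
jog_arm([
  [[0, 0, 0, 0, 0, 20, -1], [0, 0, 0, 0, 0, 15, -1], [0, 0, 0, 0, 0, 5, -1], [0, 0, 0, 0, 0, 0, -1], [0, 0, 0, 0, 0, 0, -1], [0, 0, 0, 0, 0, 0, -1], [0, 0, 0, 0, 0, 0, -1]],
])

```text
time: 19.55
tcp_pos: [0.5842, -0.0379, 0.0586]
tcp_rot: [3.133, 0.223, 0.002]
wrist_force: [0.0, -0.7, -3.9]
grip_width: 0.0238
gripper_force: 50.0
```

```bash
python3 - <<'E'
from h import *
o=manip.observe(); M=Rn.from_rotvec(o['tcp_rot']).as_matrix()
print(o['tcp_pos'],o['wrist_force'],o['time'],'yaw',np.degrees(np.arctan2(M[1,0],M[0,0])),M[:,2])
print('delta tool mm',M.T@(np.array([.5836,-.0379,.0576])-o['tcp_pos'])*1e3)
a=snap('scene','s9.png'); b=snap('side','d9.png')
cv2.imwrite('pics/c9.png',np.hstack([cv2.resize(a[200:300,270:390],(400,333),interpolation=cv2.INTER_CUBIC),cv2.resize(b[210:310,280:400],(400,333),interpolation=cv2.INTER_CUBIC)])[:,:,::-1])
E
```

```text
[ 0.5841594  -0.03785754  0.05864719] [ 2.42927182e-04 -6.92568347e-01 -3.88365995e+00] 19.55 yaw 8.142749806582332 [ 1.54564378e-03 -2.07859141e-04 -9.99998784e-01]
delta tool mm [-0.56134131 -0.0376476   1.04633417]
```

Emit:
jog_arm([
  [[0, 0, 0, -0.5, 0, 5, -1], [0, 0, 0, 0, 0, 5, -1], [0, 0, 0, 0, 0, 3, -1], [0, 0, 0, 0, 0, 2, -1], [0, 0, 0, 0, 0, 0, -1], [0, 0, 0, 0, 0, 0, -1]],
])

```text
time: 20.15
tcp_pos: [0.5829, -0.038, 0.0424]
tcp_rot: [-3.134, -0.224, 0.0]
wrist_force: [0.0, -0.7, -3.2]
grip_width: 0.0238
gripper_force: 50.0
```

Emit:
jog_arm([
  [[0, 0, 0, 0, 0, 1.5, -1], [0, 0, 0, 0, 0, 1.5, -1], [0, 0, 0, 0, 0, 1, -1], [0, 0, 0, 0, 0, 0, -1], [0, 0, 0, 0, 0, 0, -1]],
])

```text
time: 20.57
tcp_pos: [0.583, -0.038, 0.0386]
tcp_rot: [3.134, 0.224, -0.0]
wrist_force: [0.1, 0.8, -3.2]
grip_width: 0.0239
gripper_force: 50.0
```

Emit:
jog_arm([
  [[0, 0, 0, 0, 0, 1, -1], [0, 0, 0, 0, 0, 1, -1], [0, 0, 0, 0, 0, 1, -1], [0, 0, 0, 0, 0, 0, -1], [0, 0, 0, 0, 0, 0, -1]],
])

```text
time: 20.98
tcp_pos: [0.5831, -0.0381, 0.0357]
tcp_rot: [3.134, 0.223, 0.0]
wrist_force: [0.1, 0.1, -2.9]
grip_width: 0.0238
gripper_force: 50.0
```

Emit:
jog_arm([
  [[0, 0, 0, 0, 0, 1, -1], [0, 0, 0, 0, 0, 1, -1], [0, 0, 0, 0, 0, 1, -1], [0, 0, 0, 0, 0, 0, -1], [0, 0, 0, 0, 0, 0, -1]],
])

```text
time: 21.4
tcp_pos: [0.5831, -0.038, 0.033]
tcp_rot: [3.133, 0.224, 0.0]
wrist_force: [-3.0, 0.2, 5.6]
grip_width: 0.0235
gripper_force: 50.0
```

Emit:
jog_arm([
  [[0, 0, 0, 0, 0, 1, -1], [0, 0, 0, 0, 0, 1, -1], [0, 0, 0, 0, 0, 0, -1], [0, 0, 0, 0, 0, 0, -1]],
], squeeze=60)

```text
time: 21.73
tcp_pos: [0.5831, -0.0381, 0.0316]
tcp_rot: [3.133, 0.224, 0.0]
wrist_force: [-7.0, 0.4, 11.7]
grip_width: 0.0232
gripper_force: 60.0
```

Emit:
jog_arm([
  [[0, 0, 0, 0, 0, 1, -1], [0, 0, 0, 0, 0, 0.5, -1], [0, 0, 0, 0, 0, 0, -1], [0, 0, 0, 0, 0, 0, -1]],
])

```text
time: 22.07
tcp_pos: [0.5831, -0.0381, 0.0315]
tcp_rot: [3.132, 0.223, 0.0]
wrist_force: [-13.4, -0.6, 26.0]
grip_width: 0.0236
gripper_force: 60.0
```

```bash
python3 - <<'E'
from h import *
o=manip.observe(); M=Rn.from_rotvec(o['tcp_rot']).as_matrix(); print(o['tcp_pos'],M[:,2],o['wrist_force'],o['time'])
a=snap('scene','s10.png'); b=snap('side','d10.png')
cv2.imwrite('pics/c10.png',np.vstack([cv2.resize(a[160:310,130:400],(540,300),interpolation=cv2.INTER_CUBIC),cv2.resize(b[170:300,270:504],(540,300),interpolation=cv2.INTER_CUBIC)])[:,:,::-1])
E
```

```text
[ 0.58312278 -0.03807119  0.03150383] [ 3.88528431e-04 -1.17259811e-03 -9.99999237e-01] [-13.42045836  -0.58877842  26.00868133] 22.0667
```

View pics/c10.png

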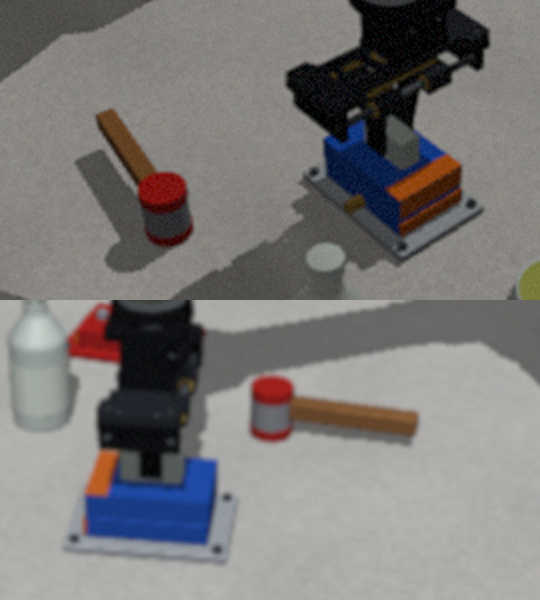

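The pictures show the halves stacked flush with orange over orange, and the mallet upright and clear. The TCP stopped at 31.5 mm, the expected shut height, with about 30 N of push. Handing in.

```bash
python3 -c "
from cell import manip
print(manip.close_job())"
```

```text
the job is handed in; nothing more can be done
None
```

I handed the job in at about 22 s with the pin driven down, the mallet standing clear on the bench, and the upper half fitted orange over orange, gripped and pressed shut with about 30 N; the hand-in returned no verdict.

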